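# Feel a filter seal's travel and note it on the gauge

### The arm

A 6-joint arm with a two-finger parallel gripper is mounted at the origin on the work surface. World frame = base frame: x ahead of the robot, y to its left, z up, the work surface at z = 0. Lengths are in mm, angles in rad, forces in N, time in s.
With the tool pointing down it reaches from about 350 to 875 mm from the base axis. Payload 4.2 kg.
Tool frame: the origin (TCP) lies midway between the tips of the shut fingers; the grasp point (between the pads) lies 19 mm behind it; z points along the fingers, y is the line along which they close (so a half turn about z gives the same grasp; the last joint's range is limited). The gripper opens to 85 mm and grips with 20 to 120 N. Pads are 22 mm wide; open, the fingers measure 114 mm over their backs; the gripper's body (76 mm by 85 mm) begins 54 mm behind the grasp point. The pads swing forward as they close: fully open they stand 13 mm farther back than shut.
Start: joints at [1.428, 0.385, 0.008, 0, -1.194, -0.259], TCP at [244.389, 575.216, 231.312] pointing down, gripper open.
Joint ranges: [-3.14, 3.14], [-1.21, 2.06], [-1.07, 1.41], [-3.16, 2.05], [-2.99, -0.16], [-3.1, 3.1]. Speed limits (rad/s): [2.79, 2.79, 3.14, 3.14, 3.14, 3.14].

### API

Orientations are given as a unit quaternion [x, y, z, w].
In Python, from bench import read_state, get_image, job_done gives the robot as it stands.
- The arm moves only by the tool servo_tool, never from a script. Its arguments are lists of equal length, an entry for each row: "rotation": the turn, a rotation vector about the world's x, y, z scaled (see below), a list of three; "slide": the shift along the world's x, y, z scaled (see below), a list of three; "grip": the opening, from -1 (shut) to 1 (fully open). In form: {"rotation": [[rx, ry, rz], ...], "slide": [[tx, ty, tz], ...], "grip": [grip, ...]}. A call has 1 to 8 rows; each row is the pose to reach, as a shift and turn from the pose commanded when the call began, turning the shorter way round; what a row does not reach only later rows make up. The controller multiplies each number of a shift by 0.2 m and each number of a turn by 360 degrees. A row lasts 1/8 s, in which the tool goes at most 62.5 mm and 10.7 degrees, less where a joint would pass 70% of its speed; a pose out of reach is approached as far as the arm can. A call with a number of a shift or a turn outside -1 to 1 is refused whole. A call with a gripper value outside its range is refused whole. The fingers move at their own pace and stop on an object; the grip force is fixed at half the most. Time passes only in rows, so rows that repeat a pose let the fingers close. It gives the time, the measured TCP pose, the force, the opening and the grip force at its end, in the units of the state.
- read_state(): the state, without advancing time (a new reading comes with each control period).
- get_image(name): name is "scene" or "top"; returns a dict with "image" (480x640x3 uint8, red, green, blue), "depth" (480x640 float32, mm along the optical axis (not along the pixel's ray), 0 where there is no reading), "camera_matrix" (3x3 intrinsics, pixels), "rvec" (rotation vector, rad) and "tvec" (3), from world to camera coordinates, as OpenCV has them. Camera axes: x right, y down, z forward; pixel columns grow to the right and rows downward; lengths in mm; the calibration is good to about 2 mm. A picture is of the moment at which its call begins.
- job_done(): hands the job in; it is judged then, once.
The state is a dict: "clock": time; "joints": joint angles; "joint_vel": joint speeds; "joint_efforts": joint torques, N m; "position": TCP position; "ee_rot": TCP orientation; "contact_force": force on the tool from outside, world axes, zero at the start; "wrist_torque": the same for the moment, N m; "gripper_width": finger opening in mm; "grasp_force": force on a finger pad.
Only numpy, scipy, OpenCV 4.12 (cv2) and the standard library are available. Lean on these libraries where they do the work, as an engineer would, in place of code of your own. Each camera call takes 0.05 s, during which the arm holds its last target. There are 200 camera calls.

### The job

Test the cone filter clamped on the bench gauge: press the gauge's lever down gently until its resistance clearly firms up, without forcing it, then let go; the lever stays down by itself. Then note how far it travelled: slide the marker along the track on top of the gauge until it just touches the needle, without shoving the needle back. Let go and leave the other things on the worktop where they are.

Things in the scene. Friction and masses are not known exactly. Their poses are not given: they have to be found in the camera images.
- gauge: Grey gauge fixed to the worktop: housing 155 x 170 mm, top at 100 mm, on a base plate 200 x 190 mm; pleated cone filter (80 mm across, tip 187 mm above the worktop) clamped on top at x = +47, y = +37 mm. Origin on the worktop; x points away from the lever (housing from x = -60 to +95 mm), y runs along the track on top, z up.
- lever: Gauge's hand lever, a 12 mm steel rod with a flat black pad. Origin on its level hinge (along gauge y), 70 mm up at gauge x = -45, y = -35 mm; it runs along its own -x, out of the front. Starts 0.35 rad above level, swings down up to 0.75 rad. No return spring: friction of about 4 N at the pad holds it where left. After 0.2 to 0.55 rad, different each time and unseen, it meets the seal.
- lever_pad (a point): Centre of the top of the lever's pad, 44 mm long x 30 wide x 10 thick, 130 mm from the hinge; z square to the pad. Press down from above. Moves at about 4 N; on the seal the force rises by about 3 N per mm. Firm: over 7 N at the pad, resting on the seal (10 to 15 N is a good press); strained over 25 N. Let go, it springs back 1 to 2 mm and stays.
- needle: Steel needle across the track: bar 4 mm along it (y), 26 mm across (x), 7 mm high. Driven by the lever from the track's -y end towards +y, 60 mm per rad of lever travel. Origin on its +y face (which the marker is to touch), at its underside, 103.5 mm above the worktop; axes as the gauge's. Pushed with over about 8 N it moves the lever back up.
- marker: Grey marker sliding on the same track, friction about 1.5 N, starting near the +y end. Foot 16 mm (y) x 20 x 10 high, on it a fin 12 mm (y) x 14 mm, to 35 mm above the underside. Origin on its -y face (to touch the needle), at its underside, 103.5 mm above the worktop; foot and fin share a flat +y face at y = +16 mm. Axes as the gauge's.
- brush_grip (a point): Bystander: nylon brush with a grey handle, 170 mm long, lying beside the gauge; point on its handle.
- scraper_grip (a point): Bystander: stainless spoon-shaped scraper, 180 mm long, lying beside the gauge; point on its handle.
- canister: Bystander: red dust canister, 110 mm across, 150 mm high, standing to the left; origin under its centre.
- spare_filter: Bystander: spare pleated cone filter, 80 mm across, 82 mm high, standing to the right; origin under its centre.
- jar: Bystander: clear jar, 68 mm across, 100 mm high, to the far left; origin under its centre.
- cup: Bystander: white mug, 76 mm across, 85 mm high, to the far right; origin under its centre.
- seal_ring: Bystander: flat rubber ring, 72 mm across, 8 mm thick, lying to the left; origin under its centre.

How it is judged:
By the outcome, as a careful person would: the job done as asked, in the order asked, and still so for the second after the job is handed in, with the robot touching nothing.
It also fails if it takes over 51 s, if anything falls off the work surface, if the arm or the gripper's body presses on something with over 40 N, if the wrist force passes 120 N, or if a joint passes its speed limit or range.

## Working session

There is one attempt and no reset: what is moved stays moved. The work goes in short steps, Python scripts to look and compute and a tool call to move; the robot and the scene stay as the last step left them, time stands still between calls to the robot, and variables do not carry over. Pictures are saved under pics/ and viewed, at most 10 in all, crops included, and the job is handed in when it is done.

Besides the shell and the picture viewer there is one more tool, called after "Request:" as name(argument=value, ...), one argument or row to a line, values as JSON. servo_tool: Moves the arm, as the interface text tells. Shifts and turns lie within -1 to 1; 1 stands for 0.2 m of shift or 360 degrees of turn. Its arguments: {"type":"object","properties":{"rotation":{"type":"array","items":{"type":"array","items":{"type":"number","minimum":-1,"maximum":1}}},"slide":{"type":"array","items":{"type":"array","items":{"type":"number","minimum":-1,"maximum":1}}},"grip":{"type":"array","items":{"type":"number"}}},"required":["rotation","slide","grip"]}

```bash
mkdir -p pics; cat > h.py <<'E'
import numpy as np, cv2
from bench import read_state, get_image, job_done
def cam(n):
    d=get_image(n); R=cv2.Rodrigues(np.array(d['rvec'],float))[0]; t=np.array(d['tvec'],float).ravel(); return d,np.array(d['camera_matrix'],float),R,t
def cloud(d,K,R,t):
    Z=d['depth'].astype(float); v,u=np.mgrid[:480,:640]
    P=np.stack([(u-K[0,2])/K[0,0]*Z,(v-K[1,2])/K[1,1]*Z,Z],-1)
    W=(P-t)@R; W[Z==0]=np.nan; return W
def ray(px,z,K,R,t):
    d=R.T@np.linalg.inv(K)@np.array([px[0],px[1],1.]); c=-R.T@t; return c+d*(z-c[2])/d[2]
E
python3 - <<'E'
from h import *
s=read_state(); print({k:np.round(v,3).tolist() for k,v in s.items()})
for n in('scene','top'):
    d,K,R,t=cam(n); cv2.imwrite(f'pics/{n}0.png',d['image'][...,::-1]); np.savez(f'{n}0.npz',img=d['image'],W=cloud(d,K,R,t),K=K,R=R,t=t); print(n,-R.T@t,R[2])
E
```

```text
{'clock': 0.0, 'joints': [1.428, 0.386, 0.007, -0.001, -1.194, -0.259], 'joint_vel': [0.001, 0.0, 0.001, 0.0, 0.001, -0.001], 'joint_efforts': [0.0, -39.229, 18.841, 4.187, -0.005, 0.0], 'position': [244.159, 574.693, 230.205], 'ee_rot': [0.98, -0.2, -0.0, 0.001], 'contact_force': [0.773, -0.105, 0.828], 'wrist_torque': [-0.001, 0.031, 0.049], 'grasp_force': 0.0, 'gripper_width': 85.077}
scene [1159.97018657  271.28676511  894.41838735] [-0.58639579 -0.24261662 -0.77283708]
top [ 377.47847795   21.28586323 1336.43907996] [ 0.13453422 -0.00794676 -0.99087708]
```

View pics/scene0.png

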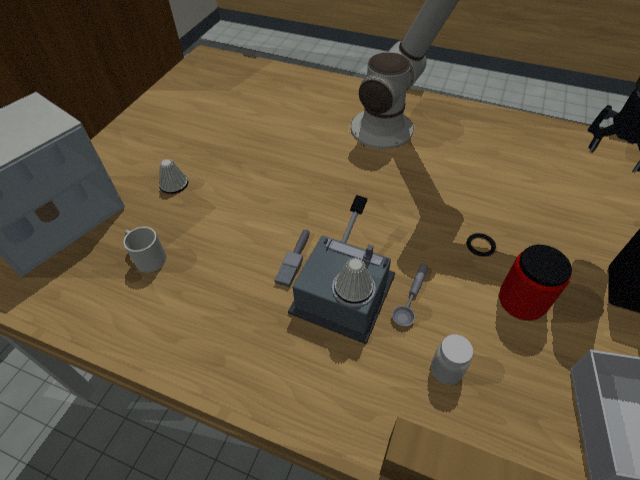

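View pics/top0.png

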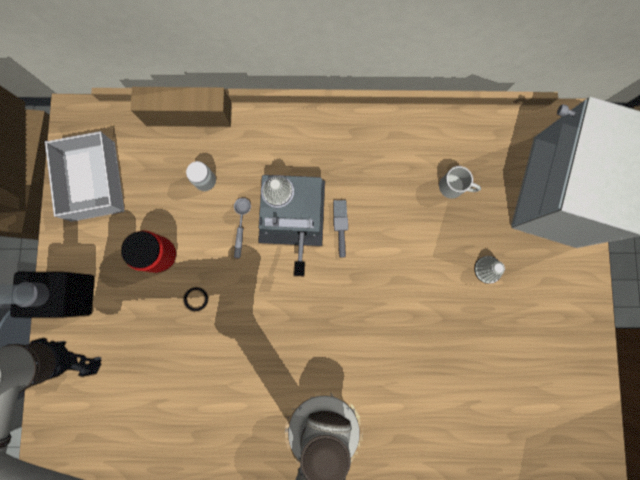

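Both views show the gauge ahead of the base: in the top view the housing is around (291,210), the black pad at (299,268), the marker fin near (276,218) and the filter at (278,190). In the scene view the pad is at (359,204) and the marker fin at (369,252).

```bash
python3 - <<'E'
from h import *
f=np.load('top0.npz'); W=f['W']; img=f['img']; K,R,t=f['K'],f['R'],f['t']
c=cv2.resize(img[165:285,225:365],None,fx=5,fy=5,interpolation=cv2.INTER_CUBIC); cv2.imwrite('pics/topc.png',c[...,::-1])
z=W[...,2]
m=np.zeros(z.shape,bool); m[165:255,245:335]=1
h=m&(abs(z-100)<5); p=W[h][:,:2].astype(np.float32); r=cv2.minAreaRect(p); print('housing',h.sum(),r,np.median(z[h]))
# black pad
g=img.max(2)<45; q=np.zeros_like(m); q[258:280,288:310]=1; k=g&q; v,u=np.nonzero(k); print('pad px',u.mean(),v.mean(),k.sum(),np.nanmedian(W[k],0), cv2.minAreaRect(W[k][:,:2].astype(np.float32)))
# base plate
b=m&(z<40)&(z>3); print('plate z',b.sum(),np.nanmedian(z[b]))
f2=m&(z>150); print('tip',np.nanmax(z[m]),np.nanmedian(W[f2],0))
mk=m&(z>112)&(z<150); mk[:205]=0; print('marker',mk.sum(),W[mk].min(0) if mk.any() else 0,W[mk].max(0) if mk.any() else 0)
s=np.load('scene0.npz'); W2=s['W'];i2=s['img']; k=(i2.max(2)<45); k[:190]=0;k[218:]=0;k[:,:345]=0;k[:,372:]=0
v,u=np.nonzero(k);print('pad scene',u.mean(),v.mean(),k.sum(),np.nanmedian(W2[k],0))
h=abs(W2[...,2]-100)<4; h[:230]=0;h[330:]=0;h[:,:290]=0;h[:,400:]=0; print('housing s',cv2.minAreaRect(W2[h][:,:2].astype(np.float32)))
c=cv2.resize(i2[190:340,270:430],None,fx=5,fy=4*1.0,interpolation=cv2.INTER_CUBIC)
cv2.imwrite('pics/scc.png',c[...,::-1])
E
```

```text
housing 2296 ((606.1805419921875, 95.5815200805664), (170.08753967285156, 220.04156494140625), 87.95101928710938) 100.80563332153713
pad px 298.991452991453 268.0940170940171 117 [455.45901257  66.18925765 122.5042005 ] ((455.8109436035156, 67.27806091308594), (33.35232925415039, 24.17623519897461), 0.04918450489640236)
plate z 1633 9.380673075318866
tip 193.04943089572905 [663.23854471 127.50113766 179.27336532]
marker 59 [568.67521697  29.70579149 112.19033645] [629.10589187 175.18938943 142.47261698]
pad scene 358.33 204.095 200 [456.45684332  71.53776203 120.30208913]
housing s ((622.2849731445312, 99.96257019042969), (169.38584899902344, 190.83920288085938), 87.52587127685547)
```

View pics/topc.png

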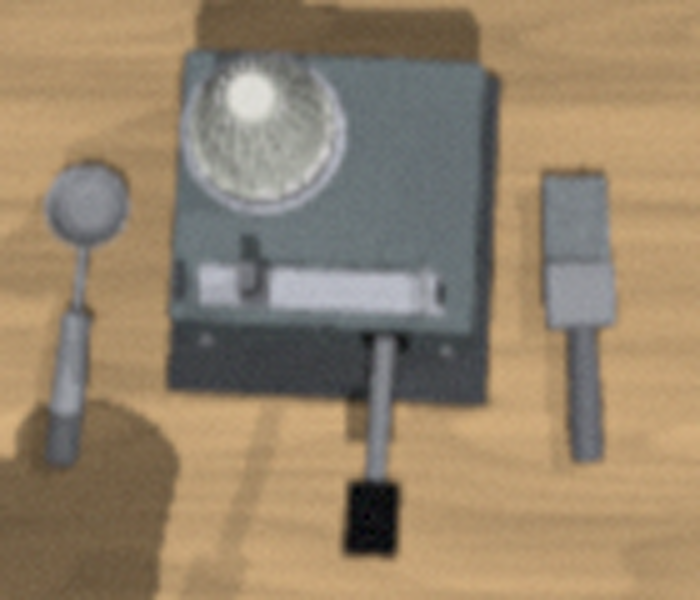

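View pics/scc.png

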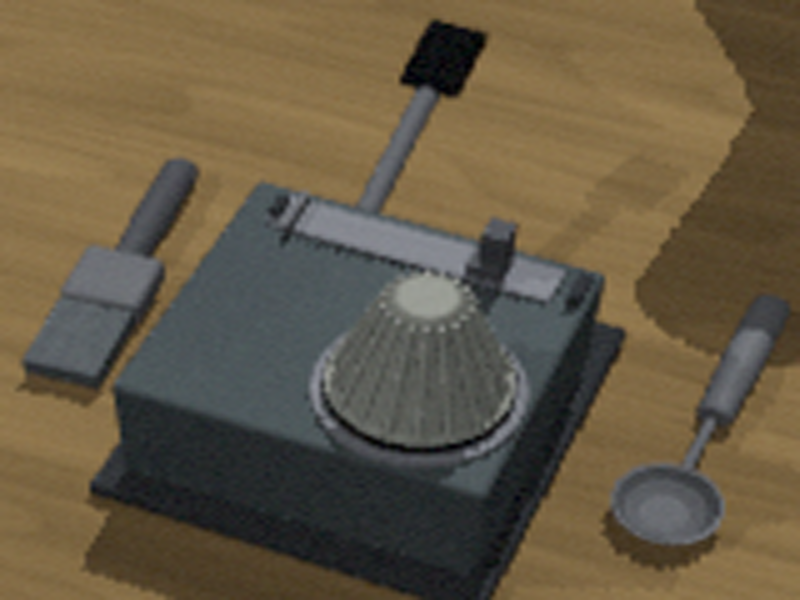

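The crops show, in the top view (5x, offset 225,165), the housing corners (187,52), (483,65), (470,333) and (170,318). They also show the marker at (252,280), the needle near (430,293) and the pad centre at (371,518). The gauge's +y is to the left, and the lever points towards the robot.

```bash
python3 - <<'E'
from h import *
f=np.load('top0.npz'); K,R,t=f['K'],f['R'],f['t']
px=lambda a:(a[0]/5+225-.4,a[1]/5+165-.4)
C=np.array([ray(px(a),100,K,R,t) for a in[(187,52),(483,65),(470,333),(170,318)]])[:,:2]
print(C.round(1),[np.linalg.norm(C[i]-C[i-1]).round(1) for i in range(4)])
ex=(C[0]-C[3]+C[1]-C[2]); ex/=np.linalg.norm(ex); ey=(C[0]-C[1]+C[3]-C[2]); ey/=np.linalg.norm(ey)
a1=np.arctan2(ex[1],ex[0]);a2=np.arctan2(-ey[0],ey[1]); g=(a1+a2)/2; print('yaw deg',np.degrees([a1,a2,g]))
ex=np.array([np.cos(g),np.sin(g)]);ey=np.array([-ex[1],ex[0]])
O=C.mean(0)-17.5*ex; print('origin',O)
def loc(p): d=p[:2]-O; return np.round([d@ex,d@ey],1)
for n,a,z in[('tip',(250,95),187),('needle',(430,293),110),('fin top',(250,240),138.5),('foot',(252,298),108),('pad',(371,518),122),('rod near housing',(384,345),77),('rod end',(373,478),108),('track L',(198,285),102),('track R',(445,296),102)]:
    w=ray(px(a),z,K,R,t); print(n,w.round(1),loc(w))
print('pad expected',O+ex*(-45-130*np.cos(.35)-5*.34)-35*ey, 70+130*np.sin(.35)+4.7)
E
```

```text
[[717.5 174.1]
 [711.3   7.7]
 [559.1  14.1]
 [566.3 180. ]] [np.float64(151.3), np.float64(166.4), np.float64(152.4), np.float64(166.0)]
yaw deg [-2.3161379  -2.29482591 -2.3054819 ]
origin [621.05478081  94.67988995]
tip [670.8 130.  187. ] [48.3 37.3]
needle [579.7  36.3 110. ] [-39. -60.]
fin top [603.2 133.1 138.5] [-19.4  37.6]
foot [576.5 134.2 108. ] [-46.1  37.7]
pad [455.1  66.8 122. ] [-164.7  -34.6]
rod near housing [555.3  62.3  77. ] [-64.4 -35. ]
rod end [477.8  66.5 108. ] [-142.  -34.]
track L [584.5 164.7 102. ] [-39.3  68.5]
track R [579.4  28.1 102. ] [-39.  -68.2]
pad expected [450.96501935  66.49934684] 119.27671496920867
```

Request:
servo_tool(
  rotation=[
    [0, 0, 0.015],
    [0, 0, 0.03],
    [0, 0, 0.045],
    [0, 0, 0.058],
  ],
  slide=[
    [0.1, -0.25, 0],
    [0.2, -0.5, 0],
    [0.3, -0.75, 0],
    [0.4, -1, 0],
  ],
  grip=[-1, -1, -1, -1],
)

```text
clock: 0.6
position: [324.6, 373.3, 230.9]
ee_rot: [1.0, -0.017, -0.0, 0.0]
contact_force: [1.2, 1.0, 0.6]
gripper_width: 12.3
grasp_force: 0.0
```

Request:
servo_tool(
  rotation=[
    [0, 0, 0],
    [0, 0, 0],
    [0, 0, 0],
    [0, 0, 0],
  ],
  slide=[
    [0.1, -0.25, 0],
    [0.2, -0.5, 0],
    [0.3, -0.75, 0],
    [0.4, -1, 0],
  ],
  grip=[-1, -1, -1, -1],
)

```text
clock: 1.1
position: [404.5, 173.5, 231.2]
ee_rot: [1.0, -0.018, -0.0, -0.0]
contact_force: [1.1, 0.1, 1.2]
gripper_width: -0.0
grasp_force: 0.0
```

Request:
servo_tool(
  rotation=[
    [0, 0, 0],
    [0, 0, 0],
    [0, 0, 0],
    [0, 0, 0],
    [0, 0, 0],
  ],
  slide=[
    [0.1, -0.25, -0.05],
    [0.2, -0.54, -0.15],
    [0.22, -0.54, -0.3],
    [0.22, -0.54, -0.45],
    [0.22, -0.54, -0.45],
  ],
  grip=[-1, -1, -1, -1, -1],
)

```text
clock: 1.72
position: [446.7, 66.1, 139.3]
ee_rot: [1.0, -0.019, -0.003, 0.001]
contact_force: [0.4, -0.5, 0.9]
gripper_width: 0.2
grasp_force: 0.0
```

Request:
servo_tool(
  rotation=[
    [0, 0, 0],
    [0, 0, 0],
    [0, 0, 0],
    [0, 0, 0],
    [0, 0, 0],
    [0, 0, 0],
    [0, 0, 0],
    [0, 0, 0],
  ],
  slide=[
    [0, 0, -0.04],
    [0, 0, -0.07],
    [0, 0, -0.1],
    [0, 0, -0.13],
    [0, 0, -0.155],
    [0, 0, -0.18],
    [0, 0, -0.2],
    [0, 0, -0.2],
  ],
  grip=[-1, -1, -1, -1, -1, -1, -1, -1],
)

```text
clock: 2.72
position: [448.5, 67.2, 100.8]
ee_rot: [1.0, -0.019, 0.0, -0.0]
contact_force: [0.2, 0.0, -1.0]
gripper_width: 0.3
grasp_force: 0.0
```

```bash
python3 - <<'E'
from h import *
s=read_state(); print(s['position'],s['contact_force'])
d,K,R,t=cam('scene'); i=d['image']
cv2.imwrite('pics/s1.png',cv2.resize(i[140:290,280:430],None,fx=4,fy=4,interpolation=cv2.INTER_CUBIC)[...,::-1])
E
```

```text
[448.47903411  67.22599847 100.80739007] [ 0.24615616  0.02787003 -0.97441585]
```

View pics/s1.png

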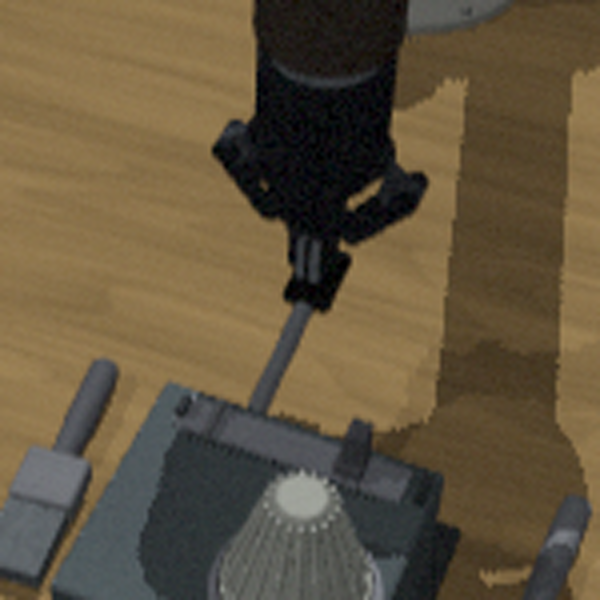

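The picture shows the fingertips on the pad at about (315,275), and the lever has come down. I'll continue in small steps.

Request:
servo_tool(
  rotation=[
    [0, 0, 0],
    [0, 0, 0],
  ],
  slide=[
    [0, 0, -0.01],
    [0, 0, -0.02],
  ],
  grip=[-1, -1],
)

```text
clock: 3.02
position: [448.3, 67.3, 97.4]
ee_rot: [1.0, -0.019, -0.0, -0.0]
contact_force: [-2.9, 1.5, 3.5]
gripper_width: 0.1
grasp_force: 1.9
```

Request:
servo_tool(
  rotation=[
    [0, 0, 0],
    [0, 0, 0],
  ],
  slide=[
    [0, 0, -0.005],
    [0, 0, -0.01],
  ],
  grip=[-1, -1],
)

```text
clock: 3.28
position: [448.2, 67.2, 95.3]
ee_rot: [1.0, -0.019, -0.0, 0.0]
contact_force: [-2.9, 1.1, 4.1]
gripper_width: 0.2
grasp_force: 1.8
```

Request:
servo_tool(
  rotation=[
    [0, 0, 0],
    [0, 0, 0],
  ],
  slide=[
    [0, 0, -0.01],
    [0, 0, -0.02],
  ],
  grip=[-1, -1],
)

```text
clock: 3.52
position: [448.1, 67.1, 91.1]
ee_rot: [1.0, -0.019, -0.0, 0.0]
contact_force: [-1.7, 0.2, 4.0]
gripper_width: 0.2
grasp_force: 1.9
```

Request:
servo_tool(
  rotation=[
    [0, 0, 0],
    [0, 0, 0],
  ],
  slide=[
    [0, 0, -0.01],
    [0, 0, -0.02],
  ],
  grip=[-1, -1],
)

```text
clock: 3.78
position: [448.1, 67.1, 87.1]
ee_rot: [1.0, -0.019, -0.0, 0.0]
contact_force: [-3.1, -0.4, 3.9]
gripper_width: 0.1
grasp_force: 1.9
```

Request:
servo_tool(
  rotation=[
    [0, 0, 0],
    [0, 0, 0],
  ],
  slide=[
    [0, 0, -0.01],
    [0, 0, -0.02],
  ],
  grip=[-1, -1],
)

```text
clock: 4.03
position: [448.2, 67.1, 83.1]
ee_rot: [1.0, -0.019, -0.0, 0.0]
contact_force: [-2.7, 0.1, 4.2]
gripper_width: -0.0
grasp_force: 1.9
```

Request:
servo_tool(
  rotation=[
    [0, 0, 0],
    [0, 0, 0],
  ],
  slide=[
    [0, 0, -0.01],
    [0, 0, -0.02],
  ],
  grip=[-1, -1],
)

```text
clock: 4.28
position: [448.1, 67.1, 79.1]
ee_rot: [1.0, -0.019, -0.0, 0.0]
contact_force: [-3.3, 0.2, 4.0]
gripper_width: -0.1
grasp_force: 1.9
```

Request:
servo_tool(
  rotation=[
    [0, 0, 0],
    [0, 0, 0],
  ],
  slide=[
    [0, 0, -0.01],
    [0, 0, -0.02],
  ],
  grip=[-1, -1],
)

```text
clock: 4.53
position: [448.2, 67.1, 75.1]
ee_rot: [1.0, -0.019, -0.0, 0.0]
contact_force: [-3.9, -0.2, 3.5]
gripper_width: 0.1
grasp_force: 2.1
```

Request:
servo_tool(
  rotation=[
    [0, 0, 0],
    [0, 0, 0],
  ],
  slide=[
    [0, 0, -0.01],
    [0, 0, -0.02],
  ],
  grip=[-1, -1],
)

```text
clock: 4.78
position: [448.1, 67.1, 71.2]
ee_rot: [1.0, -0.019, -0.0, 0.0]
contact_force: [-5.0, -0.4, 7.7]
gripper_width: 0.1
grasp_force: 3.4
```

Request:
servo_tool(
  rotation=[
    [0, 0, 0],
    [0, 0, 0],
    [0, 0, 0],
  ],
  slide=[
    [0, 0, -0.004],
    [0, 0, -0.008],
    [0, 0, -0.008],
  ],
  grip=[-1, -1, -1],
)

```text
clock: 5.15
position: [448.2, 67.1, 69.8]
ee_rot: [1.0, -0.019, -0.0, 0.0]
contact_force: [-4.6, 0.2, 6.2]
gripper_width: -0.1
grasp_force: 3.3
```

Request:
servo_tool(
  rotation=[
    [0, 0, 0],
    [0, 0, 0],
  ],
  slide=[
    [0, 0, -0.003],
    [0, 0, -0.006],
  ],
  grip=[-1, -1],
)

```text
clock: 5.4
position: [448.2, 67.1, 68.8]
ee_rot: [1.0, -0.019, -0.0, 0.0]
contact_force: [-5.1, 0.6, 8.9]
gripper_width: -0.2
grasp_force: 4.6
```

Request:
servo_tool(
  rotation=[
    [0, 0, 0],
    [0, 0, 0],
  ],
  slide=[
    [0, 0, -0.003],
    [0, 0, -0.006],
  ],
  grip=[-1, -1],
)

```text
clock: 5.65
position: [448.1, 67.1, 67.8]
ee_rot: [1.0, -0.019, -0.0, 0.0]
contact_force: [-6.8, -0.7, 10.1]
gripper_width: -0.2
grasp_force: 5.4
```

Request:
servo_tool(
  rotation=[
    [0, 0, 0],
    [0, 0, 0],
  ],
  slide=[
    [0, 0, -0.002],
    [0, 0, -0.004],
  ],
  grip=[-1, -1],
)

```text
clock: 5.9
position: [448.2, 67.1, 67.1]
ee_rot: [1.0, -0.019, -0.0, 0.0]
contact_force: [-6.6, -0.4, 11.5]
gripper_width: 0.0
grasp_force: 5.8
```

Request:
servo_tool(
  rotation=[
    [0, 0, 0],
    [0, 0, 0],
    [0, 0, 0],
    [0, 0, 0],
    [0, 0, 0],
    [0, 0, 0],
    [0, 0, 0],
  ],
  slide=[
    [0, 0, 0.01],
    [0, 0, 0.04],
    [0, 0, 0.25],
    [0, 0, 0.5],
    [0, 0.2, 0.75],
    [-0.1, 0.5, 0.75],
    [-0.1, 0.5, 0.75],
  ],
  grip=[-1, -1, -1, -1, -1, -1, -1],
)

```text
clock: 6.78
position: [428.5, 170.8, 217.7]
ee_rot: [1.0, -0.016, 0.002, -0.002]
contact_force: [-0.2, -0.4, -0.7]
gripper_width: -0.3
grasp_force: 0.0
```

```bash
python3 - <<'E'
from h import *
s=read_state(); print(s['position'],s['contact_force'],s['joints'])
for n,(a,b,c,e) in(('scene',(195,275,315,415)),('top',(205,285,250,350))):
    d,K,R,t=cam(n); i=d['image']; np.savez(f'{n}1.npz',img=i,W=cloud(d,K,R,t),K=K,R=R,t=t)
    cv2.imwrite(f'pics/{n}1.png',cv2.resize(i[a:b,c:e],None,fx=7,fy=7,interpolation=cv2.INTER_CUBIC)[...,::-1])
E
```

```text
[428.49479092 170.798743   217.72351028] [-0.16885547 -0.43935569 -0.65168266] [ 7.33029994e-01  1.12795885e-01 -3.98752258e-01 -4.94748695e-05
 -1.05475448e+00  8.05848716e-01]
```

View pics/top1.png

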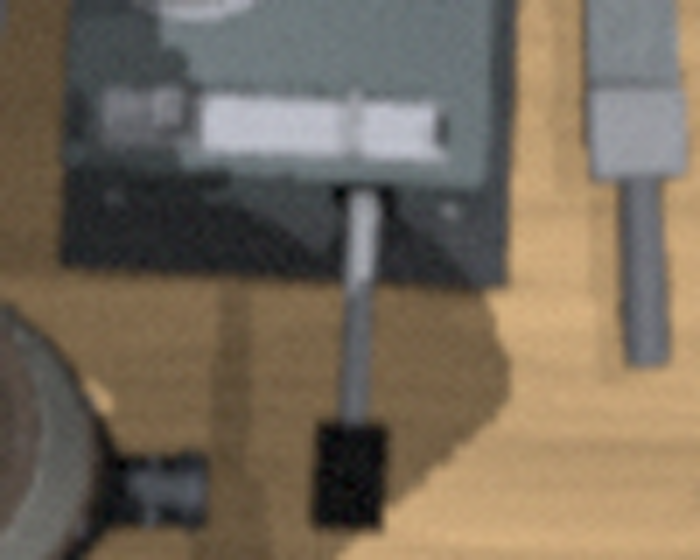

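View pics/scene1.png

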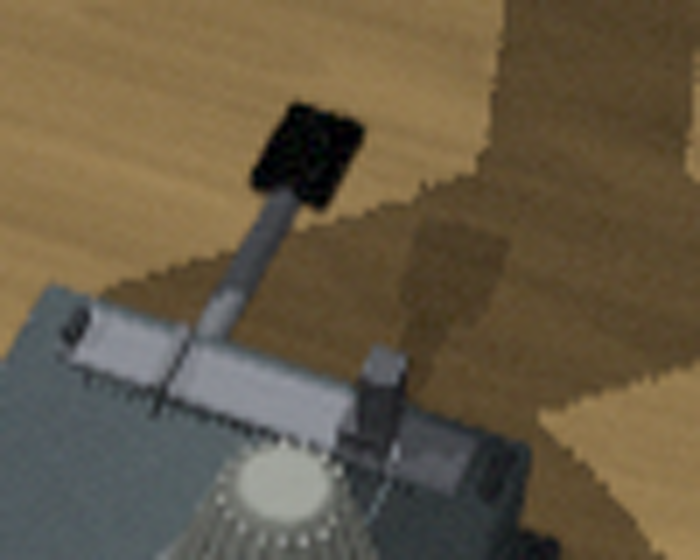

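In the top crop (7x, offset 250,205) the needle is at (352,125) and the marker fin/foot spans roughly (150–190, 90–140). The scene crop confirms the needle at (175,370) and the fin at (382,400), with the lever down.

```bash
python3 - <<'E'
from h import *
O=np.array([621.05,94.68]); g=np.radians(-2.305); ex=np.array([np.cos(g),np.sin(g)]);ey=np.array([-ex[1],ex[0]])
def loc(p): d=p[:2]-O; return np.round([d@ex,d@ey,p[2]],1)
for n,o,T in(('top',(250,205),[('needle +y edge',(344,125),110.5),('needle',(352,125),110.5),('fin top',(168,105),138.5),('foot right',(192,130),113)]),('scene',(315,195),[('needle',(175,370),110.5),('fin top',(384,365),138.5),('fin -y top',(363,365),138.5),('fin +y top',(406,370),138.5)])):
    f=np.load(n+'1.npz')
    for m,a,z in T:
        w=ray((a[0]/7+o[0]-.43,a[1]/7+o[1]-.43),z,f['K'],f['R'],f['t']); print(n,m,w.round(1),loc(w))
f=np.load('top1.npz')
for y in (46,60,-5): print(y,O-37*ex+ey*y)
E
```

```text
top needle +y edge [581.5  69.  110.5] [-38.5 -27.3 110.5]
top needle [581.5  65.8 110.5] [-38.3 -30.4 110.5]
top fin top [584.1 135.4 138.5] [-38.5  39.2 138.5]
top foot right [578.7 128.3 113. ] [-43.7  31.9 113. ]
scene needle [587.7  72.7 110.5] [-32.5 -23.3 110.5]
scene fin top [583.1 138.9 138.5] [-39.7  42.6 138.5]
scene fin -y top [585.4 132.9 138.5] [-37.1  36.7 138.5]
scene fin +y top [582.5 145.8 138.5] [-40.6  49.5 138.5]
46 [585.93001057 142.13088348]
60 [586.49307641 156.11955592]
-5 [583.87884216  91.17214813]
```

Request:
servo_tool(
  rotation=[
    [0, 0, 0],
    [0, 0, 0],
    [0, 0, 0],
    [0, 0, 0],
    [0, 0, 0],
    [0, 0, 0],
    [0, 0, 0],
    [0, 0, 0],
  ],
  slide=[
    [0.25, 0.03, 0],
    [0.5, 0.03, 0],
    [0.77, 0.03, 0],
    [0.77, 0.03, 0],
    [0.77, 0.03, -0.2],
    [0.77, 0.03, -0.35],
    [0.77, 0.03, -0.47],
    [0.77, 0.03, -0.47],
  ],
  grip=[-1, -1, -1, -1, -1, -1, -1, -1],
)

```text
clock: 7.88
position: [580.6, 171.3, 120.4]
ee_rot: [1.0, -0.019, -0.002, 0.001]
contact_force: [-0.5, 0.0, 0.8]
gripper_width: 0.4
grasp_force: 0.0
```

Request:
servo_tool(
  rotation=[
    [0, 0, 0],
    [0, 0, 0],
    [0, 0, 0],
    [0, 0, 0],
  ],
  slide=[
    [0.01, -0.02, 0.01],
    [0.02, -0.04, 0.01],
    [0.02, -0.06, 0.01],
    [0.02, -0.08, 0.01],
  ],
  grip=[-1, -1, -1, -1],
)

```text
clock: 8.38
position: [586.6, 157.0, 125.0]
ee_rot: [1.0, -0.019, 0.0, -0.0]
contact_force: [-0.8, 1.2, 1.3]
gripper_width: -0.1
grasp_force: 0.8
```

Request:
servo_tool(
  rotation=[
    [0, 0, 0],
    [0, 0, 0],
    [0, 0, 0],
  ],
  slide=[
    [0, -0.01, 0],
    [-0.001, -0.02, 0],
    [-0.001, -0.03, 0],
  ],
  grip=[-1, -1, -1],
)

```text
clock: 8.75
position: [586.4, 151.4, 124.7]
ee_rot: [1.0, -0.018, 0.0, -0.0]
contact_force: [0.2, 1.8, 1.5]
gripper_width: 0.0
grasp_force: 0.8
```

Request:
servo_tool(
  rotation=[
    [0, 0, 0],
    [0, 0, 0],
    [0, 0, 0],
  ],
  slide=[
    [0, -0.01, 0],
    [-0.001, -0.02, 0],
    [-0.001, -0.03, 0],
  ],
  grip=[-1, -1, -1],
)

```text
clock: 9.12
position: [586.1, 145.2, 124.6]
ee_rot: [1.0, -0.019, 0.0, -0.0]
contact_force: [0.6, 1.2, 1.3]
gripper_width: 0.1
grasp_force: 0.8
```

Request:
servo_tool(
  rotation=[
    [0, 0, 0],
    [0, 0, 0],
    [0, 0, 0],
    [0, 0, 0],
    [0, 0, 0],
    [0, 0, 0],
    [0, 0, 0],
    [0, 0, 0],
  ],
  slide=[
    [0, -0.02, 0],
    [0, -0.04, 0],
    [-0.002, -0.06, 0],
    [-0.002, -0.08, 0],
    [-0.004, -0.1, 0],
    [-0.005, -0.12, 0],
    [-0.006, -0.14, 0],
    [-0.006, -0.15, 0],
  ],
  grip=[-1, -1, -1, -1, -1, -1, -1, -1],
)

```text
clock: 10.12
position: [584.9, 114.9, 124.5]
ee_rot: [1.0, -0.019, 0.0, -0.0]
contact_force: [1.2, 1.6, 0.9]
gripper_width: 0.2
grasp_force: 0.8
```

```bash
python3 - <<'E'
from h import *
d,K,R,t=cam('scene'); i=d['image']; np.savez('scene2.npz',img=i,K=K,R=R,t=t)
cv2.imwrite('pics/scene2.png',cv2.resize(i[220:280,315:395],None,fx=8,fy=8,interpolation=cv2.INTER_CUBIC)[...,::-1])
E
```

```text
(no output)
```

View pics/scene2.png

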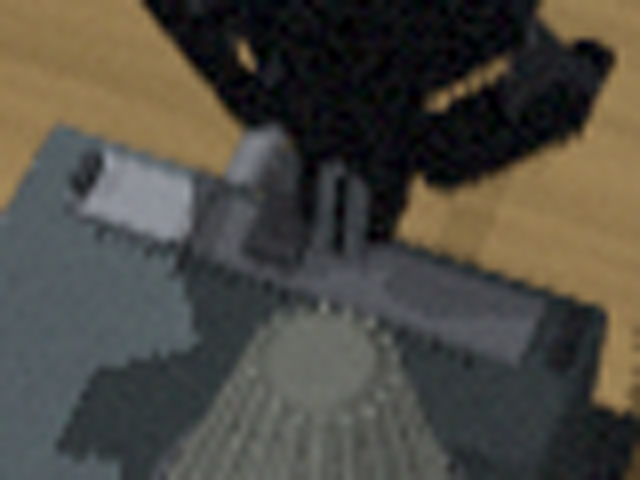

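The picture shows the fin at about (270,200), its foot edge near (245,255) and the needle near (195,220), so roughly 15 mm remain.

Request:
servo_tool(
  rotation=[
    [0, 0, 0],
    [0, 0, 0],
    [0, 0, 0],
    [0, 0, 0],
    [0, 0, 0],
  ],
  slide=[
    [0, -0.012, 0],
    [-0.001, -0.024, 0],
    [-0.001, -0.036, 0],
    [-0.002, -0.045, 0],
    [-0.002, -0.05, 0],
  ],
  grip=[-1, -1, -1, -1, -1],
)

```text
clock: 10.8
position: [584.4, 105.1, 124.5]
ee_rot: [1.0, -0.019, -0.0, -0.0]
contact_force: [1.3, 1.4, 0.1]
gripper_width: 0.1
grasp_force: 0.8
```

Request:
servo_tool(
  rotation=[
    [0, 0, 0],
    [0, 0, 0],
  ],
  slide=[
    [0, -0.003, 0],
    [0, -0.005, 0],
  ],
  grip=[-1, -1],
)

```text
clock: 11.05
position: [584.3, 104.2, 124.5]
ee_rot: [1.0, -0.019, -0.0, 0.0]
contact_force: [1.1, 0.7, 0.1]
gripper_width: -0.2
grasp_force: 0.8
```

Request:
servo_tool(
  rotation=[
    [0, 0, 0],
    [0, 0, 0],
  ],
  slide=[
    [0, -0.0025, 0],
    [0, -0.005, 0],
  ],
  grip=[-1, -1],
)

```text
clock: 11.3
position: [584.3, 103.2, 124.5]
ee_rot: [1.0, -0.019, -0.0, 0.0]
contact_force: [0.8, 1.2, -0.4]
gripper_width: -0.1
grasp_force: 0.8
```

Request:
servo_tool(
  rotation=[
    [0, 0, 0],
    [0, 0, 0],
  ],
  slide=[
    [0, -0.0025, 0],
    [0, -0.005, 0],
  ],
  grip=[-1, -1],
)

```text
clock: 11.55
position: [584.3, 102.1, 124.5]
ee_rot: [1.0, -0.019, -0.0, 0.0]
contact_force: [0.4, 1.9, 0.5]
gripper_width: -0.1
grasp_force: 0.8
```

Request:
servo_tool(
  rotation=[
    [0, 0, 0],
    [0, 0, 0],
  ],
  slide=[
    [0, -0.002, 0],
    [0, -0.004, 0],
  ],
  grip=[-1, -1],
)

```text
clock: 11.8
position: [584.3, 101.4, 124.5]
ee_rot: [1.0, -0.019, -0.0, 0.0]
contact_force: [-0.3, 2.0, 0.8]
gripper_width: -0.1
grasp_force: 0.8
```

Request:
servo_tool(
  rotation=[
    [0, 0, 0],
    [0, 0, 0],
  ],
  slide=[
    [0, -0.002, 0],
    [0, -0.004, 0],
  ],
  grip=[-1, -1],
)

```text
clock: 12.05
position: [584.2, 100.6, 124.5]
ee_rot: [1.0, -0.019, -0.0, 0.0]
contact_force: [-0.6, 1.1, 0.3]
gripper_width: -0.1
grasp_force: 0.8
```

Request:
servo_tool(
  rotation=[
    [0, 0, 0],
    [0, 0, 0],
  ],
  slide=[
    [0, -0.002, 0],
    [0, -0.004, 0],
  ],
  grip=[-1, -1],
)

```text
clock: 12.3
position: [584.3, 99.8, 124.5]
ee_rot: [1.0, -0.019, -0.0, -0.0]
contact_force: [-0.4, 2.5, 1.0]
gripper_width: -0.4
grasp_force: 1.1
```

Request:
servo_tool(
  rotation=[
    [0, 0, 0],
    [0, 0, 0],
  ],
  slide=[
    [0, -0.001, 0],
    [0, -0.002, 0],
  ],
  grip=[-1, -1],
)

```text
clock: 12.55
position: [584.3, 99.6, 124.5]
ee_rot: [1.0, -0.019, -0.0, -0.0]
contact_force: [-1.3, 2.4, 0.3]
gripper_width: -0.1
grasp_force: 1.4
```

Request:
servo_tool(
  rotation=[
    [0, 0, 0],
    [0, 0, 0],
  ],
  slide=[
    [0, -0.001, 0],
    [0, -0.001, 0],
  ],
  grip=[-1, -1],
)

```text
clock: 12.8
position: [584.3, 99.4, 124.5]
ee_rot: [1.0, -0.019, -0.0, -0.0]
contact_force: [-2.4, 3.3, 0.3]
gripper_width: 0.3
grasp_force: 1.7
```

The force has clearly risen to about 3.4 N, well under 8 N, so the marker is touching the needle. Backing off.

Request:
servo_tool(
  rotation=[
    [0, 0, 0],
    [0, 0, 0],
    [0, 0, 0],
    [0, 0, 0],
    [0, 0, 0],
    [0, 0, 0],
    [0, 0, 0],
    [0, 0, 0],
  ],
  slide=[
    [0, 0.005, 0],
    [0, 0.03, 0],
    [0, 0.1, 0],
    [0, 0.1, 0.2],
    [0, 0.1, 0.45],
    [-0.2, 0.3, 0.5],
    [-0.45, 0.5, 0.5],
    [-0.7, 0.7, 0.5],
  ],
  grip=[-1, -1, -1, -1, -1, -1, -1, -1],
)

```text
clock: 13.8
position: [445.4, 238.8, 224.8]
ee_rot: [1.0, -0.019, 0.0, -0.0]
contact_force: [-0.1, 1.0, 0.9]
gripper_width: 0.1
grasp_force: 0.0
```

```bash
python3 - <<'E'
from h import *
a=[]
for n,(y,x) in (('scene',(215,315)),('top',(200,255))):
    d,K,R,t=cam(n); a.append(cv2.resize(d['image'][y:y+55,x:x+80],None,fx=5,fy=5.4,interpolation=cv2.INTER_CUBIC)[...,::-1])
cv2.imwrite('pics/end.png',np.vstack(a))
E
```

```text
(no output)
```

View pics/end.png

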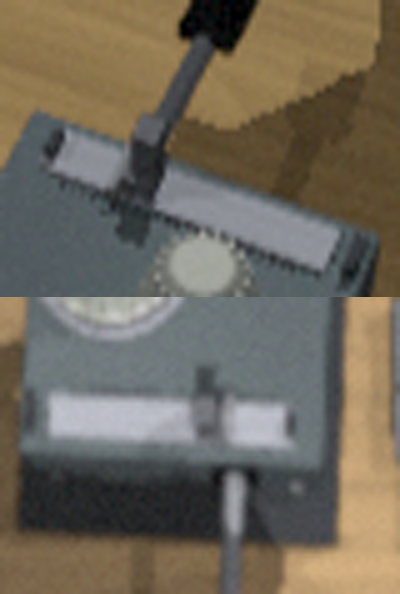

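The picture shows the marker (fin at (145,160) above, (208,410) below) against the needle (around (125,185) above, (228,410) below), with the lever down and the arm clear.

```bash
python3 -c "
from bench import job_done; print(job_done())"
```

```text
the job is handed in; nothing more can be done
None
```

I pressed the lever onto the seal at about 11.5 N and it stayed down when released, then slid the marker until it touched the needle at about 3.4 N (under the 8 N that would push it back), and handed the job in at about 14 s.

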